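# Exchange the bottle at the back of the stand

## Task

Change the bottle that stands behind the two jars in the grey stand. First clear both jars (red lid and yellow lid) onto the green mat; then take the used amber bottle out to the blue ring, put the fresh white bottle on the black ring in its place while the jars still wait on the mat, and last put each jar back on the ring of its lid's colour. Centre each thing well on its ring, and keep all four upright throughout.

Things in the scene. Friction and masses are not known exactly. Their poses are not given: they have to be found in the camera images.
- red_lid_jar: Squat white plastic jar with a red screw lid, 52 mm in diameter, 60 mm high, loose, about 0.05 kg. Origin: centre of its underside; z up its axis. Starts on the red ring of the stand.
- yellow_lid_jar: Clear/white jar with a yellow screw lid, 45 mm in diameter, 80 mm high, loose, about 0.05 kg. Origin: centre of its underside; z up its axis. Starts on the yellow ring of the stand.
- amber_bottle: Small brown (amber) bottle with a black cap, 33 mm in diameter, 65 mm high, loose, about 0.05 kg: the used one. Origin: centre of its underside; z up its axis. Starts on the black ring at the back of the stand, behind and between the two jars; the backboard and the jars leave no finger room round it until both jars are gone.
- white_bottle: Small white bottle with a white cap, 37 mm in diameter (cap 24 mm), 61 mm high, loose, about 0.05 kg: the fresh one. Origin: centre of its underside; z up its axis. Starts on the tan tray.
- bottle_stand: Fixed grey stand: base plate whose top is 12 mm above the worktop (128 mm deep along its x, 200 mm wide along its y), with an upright backboard 200 mm wide and 70 mm high whose front face is 26 mm behind the origin. Origin: on the worktop under the black ring; x points away from the robot's side to the backboard, y along the backboard to the left, z up. The plate runs from x = -94 to +34 mm. The red and yellow rings lie at x = -32 mm, y = +46 and -46 mm, either way round.
- back_ring: Black ring, 44 mm across, painted on the stand's base plate close to the backboard (flat, no obstacle): the back place. Origin: its centre, at the height of the plate's top.
- red_ring: Red ring, 60 mm across, painted on the stand's base plate (flat, no obstacle): place of the red-lid jar. Origin: its centre, at the height of the plate's top.
- yellow_ring: Yellow ring, 60 mm across, painted on the stand's base plate (flat, no obstacle): place of the yellow-lid jar. Origin: its centre, at the height of the plate's top.
- parking_mat: Fixed green mat, 200 mm (its x) by 130 mm (its y), 4 mm thick, with a thin pale border line, to the left or right of the stand: room for both jars, side by side along its x. Origin: centre of its underside; z up.
- blue_ring: Blue ring, 48 mm across, painted on the floor of the fixed tan tray (200 x 130 mm, rim 10 mm high, floor 4 mm above the worktop, standing on the other side of the stand from the green mat), about 100 mm along the tray's length from where the white bottle starts and 45 to 50 mm from the nearest end rim: place for the used amber bottle (flat, no obstacle). Origin: its centre, at the height of the tray's floor.

How it is judged:
On the way, in this order (a step that is already met when the one before it is completed fails the run):
1. both jars stand on the green mat, the amber bottle still on the black ring (x of red_lid_jar in the frame of parking_mat between -0.1 and 0.1 m and y of red_lid_jar in the frame of parking_mat between -0.065 and 0.065 m and z of each of red_lid_jar, yellow_lid_jar in the frame of parking_mat below 0.01 m and linear speed of each of red_lid_jar, yellow_lid_jar below 0.02 m/s and angle between each of red_lid_jar, yellow_lid_jar's own z axis and vertical below 0.1 rad and x of yellow_lid_jar in the frame of parking_mat between -0.1 and 0.1 m and y of yellow_lid_jar in the frame of parking_mat between -0.065 and 0.065 m and horizontal distance between amber_bottle and back_ring below 0.02 m), for 0.2 s.
2. the amber bottle stands on the blue ring, both jars on the green mat (horizontal distance between amber_bottle and blue_ring below 0.012 m and z of amber_bottle in the frame of blue_ring below 0.006 m and linear speed of each of amber_bottle, red_lid_jar, yellow_lid_jar below 0.02 m/s and angle between each of amber_bottle, red_lid_jar, yellow_lid_jar's own z axis and vertical below 0.1 rad and x of red_lid_jar in the frame of parking_mat between -0.1 and 0.1 m and y of red_lid_jar in the frame of parking_mat between -0.065 and 0.065 m and z of each of red_lid_jar, yellow_lid_jar in the frame of parking_mat below 0.01 m and x of yellow_lid_jar in the frame of parking_mat between -0.1 and 0.1 m and y of yellow_lid_jar in the frame of parking_mat between -0.065 and 0.065 m), for 0.2 s.
3. the white bottle stands on the black ring, both jars still on the green mat (horizontal distance between white_bottle and back_ring below 0.012 m and z of white_bottle in the frame of back_ring below 0.006 m and linear speed of each of white_bottle, red_lid_jar, yellow_lid_jar below 0.02 m/s and angle between each of white_bottle, red_lid_jar, yellow_lid_jar's own z axis and vertical below 0.1 rad and x of red_lid_jar in the frame of parking_mat between -0.1 and 0.1 m and y of red_lid_jar in the frame of parking_mat between -0.065 and 0.065 m and z of each of red_lid_jar, yellow_lid_jar in the frame of parking_mat below 0.01 m and x of yellow_lid_jar in the frame of parking_mat between -0.1 and 0.1 m and y of yellow_lid_jar in the frame of parking_mat between -0.065 and 0.065 m), for 0.2 s.
At the end, for the whole second after the job is handed in: The amber bottle stands on the blue ring, the white bottle on the black ring, the red-lid jar on the red ring and the yellow-lid jar on the yellow ring, each within 12 mm of the ring's centre, upright, at rest on the surface and released (horizontal distance between amber_bottle and blue_ring below 0.012 m and z of amber_bottle in the frame of blue_ring below 0.006 m and linear speed of each of amber_bottle, white_bottle, red_lid_jar, yellow_lid_jar below 0.02 m/s and angle between each of amber_bottle, white_bottle, red_lid_jar, yellow_lid_jar's own z axis and vertical below 0.1 rad and horizontal distance between white_bottle and back_ring below 0.012 m and z of white_bottle in the frame of back_ring below 0.006 m and horizontal distance between red_lid_jar and red_ring below 0.012 m and z of red_lid_jar in the frame of red_ring below 0.006 m and horizontal distance between yellow_lid_jar and yellow_ring below 0.012 m and z of yellow_lid_jar in the frame of yellow_ring below 0.006 m); the robot touches nothing.
It fails at once if a jar or bottle is tipped by more than 35 degrees (angle between any of red_lid_jar, yellow_lid_jar, amber_bottle, white_bottle's own z axis and vertical above 0.61 rad).
It also fails if it takes over 128 s, if anything falls off the work surface, if the arm or the gripper's body presses on something with over 40 N, if the wrist force passes 120 N, or if a joint passes its speed limit or range.

## Robot

A 6-joint arm with a two-finger parallel gripper is mounted at the origin on a cart in front of the work surface, level with it; the furniture and walls round the work are solid. World frame = base frame: x ahead of the robot, y to its left, z up, the work surface at z = 0. Lengths are in m, angles in rad, forces in N, time in s.
With the tool pointing down it reaches from about 0.35 to 0.925 m from the base axis. Payload 6.4 kg.
Tool frame: the origin (TCP) lies on the centre line of the jaws, within the pads' length; the fingertips stand 8 mm ahead of it and the grasp point (between the pads) lies 11 mm behind it; z points along the fingers, y is the direction in which the jaws open and shut (so a half turn about z gives the same grasp; the last joint's range is limited). The gripper opens to 94 mm and grips with 3 to 60 N. Pads are 16 mm wide; open, the fingers measure 119 mm over their backs; the gripper's body (75 mm by 177 mm) begins 78 mm behind the grasp point.
Start: joints at [1.088, 0.245, 1.558, -0, 1.339, -0.174], TCP at [0.198, 0.619, 0.213] pointing down, gripper open.
Joint ranges: [-3.13, 3.13], [-1.02, 2.26], [0.13, 2.54], [-0.95, 4.09], [0.21, 2.88], [-2.74, 2.74]. Speed limits (rad/s): [2.57, 2.57, 3.14, 3.14, 3.14, 3.14].

## Interface

Orientations are given as a unit quaternion [w, x, y, z].
In Python, from plant import robot gives the robot as it stands. The module is installed in compiled form; this text tells all that it offers.
- The arm moves only by the tool step_arm, never from a script. Its argument "series" is a list of rows, each a list of 5 numbers: the finger opening in cm, from 0 to 9.4, then the shift along the world's x, y, z in cm, then the turn about the world's z in rad. A call has 1 to 12 rows; each row shifts and turns the pose as measured when the row begins; what a row does not reach is not made up. A row lasts 1/12 s, in which the tool goes at most 41.7 mm and 7.16 degrees, less where a joint would pass 70% of its speed; a pose out of reach is approached as far as the arm can. A call with a gripper value outside its range is refused whole. The fingers move at their own pace and stop on an object; the grip force is fixed at half the most. Time passes only in rows, so rows that do not move let the fingers close. It gives the time, the measured TCP pose, the force and the opening at its end, in the units of the state.
- robot.state(): the state, without advancing time (a new reading comes with each control period).
- robot.get_image(name): name is "side" or "top" or "wrist"; returns a dict with "image" (420x560x3 uint8, red, green, blue), "z_map" (420x560 float32, m along the optical axis (not along the pixel's ray), 0 where there is no reading), "fx", "fy", "cx", "cy" (pixels), "world_to_cam" (4x4, takes a point from world to camera coordinates); the wrist camera has in their place "mount" (4x4, takes a point from camera to tool coordinates, whose origin is the TCP and whose axes are the flange's). Camera axes: x right, y down, z forward; pixel columns grow to the right and rows downward; lengths in m; the calibration is good to about 2 mm. A picture is of the moment at which its call begins: read the wrist's pose just before it.
- robot.job_done(): hands the job in, once; it reports no verdict.
The state is a dict: "t": time; "joints": joint angles; "joint_velocities": joint speeds; "joint_efforts": joint torques, N m; "tool_pos": TCP position; "ee_rot": TCP orientation; "wrist_force": force on the tool from outside, world axes, zero at the start; "ft_torque": the same for the moment, N m; "grip_width": opening from 0.0 (shut) to 1.0 (fully open).
Only numpy, scipy, OpenCV 4.12 (cv2) and the standard library are available. Lean on these libraries where they do the work, as an engineer would, in place of code of your own. Each camera call takes 0.05 s, during which the arm holds its last target.

## Working session

There is one attempt and no reset: what is moved stays moved. The work goes in short steps, Python scripts to look and compute and a tool call to move; the robot and the scene stay as the last step left them, time stands still between calls to the robot, and variables do not carry over. Pictures are saved under pics/ and viewed, and the job is handed in when it is done.

Besides the shell and the picture viewer there is one more tool, called after "Emit:" as name(argument=value, ...) on one line, values as JSON. step_arm: Moves the arm, as the interface text tells. Its arguments: {"type":"object","properties":{"series":{"type":"array"}},"required":["series"]}

```bash
mkdir -p pics
cat > h.py <<'E'
import numpy as np, cv2
from plant import robot
def grab(n,save=None):
    d=robot.get_image(n)
    if save: cv2.imwrite(f'pics/{save}.png',d['image'][:,:,::-1])
    return d
def cw(d,st=None):
    return np.linalg.inv(d['world_to_cam'])
def world(d,u,v,z):
    "ray onto plane z"
    T=cw(d); r=T[:3,:3]@np.array([(u-d['cx'])/d['fx'],(v-d['cy'])/d['fy'],1]); o=T[:3,3]
    return o+r*(z-o[2])/r[2]
def cloud(d):
    T=cw(d); v,u=np.mgrid[:420,:560]; Z=d['z_map']
    P=np.stack([(u-d['cx'])/d['fx']*Z,(v-d['cy'])/d['fy']*Z,Z],-1)
    return P@T[:3,:3].T+T[:3,3]
E
python3 - <<'E'
from h import *
s=robot.state();print(s)
for n in ['top','side','wrist']:
    d=grab(n,n+'0'); print(n,d['fx'],d['cx'],d['cy'])
    if n!='wrist': print(cw(d))
    else: print(d['mount'])
E
```

```text
{'t': 0.0, 'joints': array([ 1.08793122e+00,  2.45796988e-01,  1.55897918e+00, -3.26401863e-05,
        1.33868427e+00, -1.74108000e-01]), 'joint_velocities': array([ 0.00089242, -0.00069363, -0.00074836,  0.00107066, -0.00013389,
       -0.00065292]), 'joint_efforts': array([-4.43480385e-04, -4.15830338e+01, -3.14603484e+01,  6.85023749e-02,
        3.31650500e-02, -1.25146630e-04]), 'tool_pos': array([0.19725683, 0.61874641, 0.212375  ]), 'ee_rot': array([-2.86252772e-04,  1.53762280e-01,  9.88107428e-01, -8.89078028e-04]), 'wrist_force': array([ 0.06532493, -0.32469899, -0.00738916]), 'ft_torque': array([ 0.01919624, -0.03238614, -0.01070339]), 'grip_width': 1.0006592042066536}
top 477.19909866869364 279.75875207661835 209.9039157932216
[[-1.19795940e-02 -9.87895463e-01  1.54657825e-01  3.71296704e-01]
 [-9.99928242e-01  1.18361684e-02 -1.84819140e-03 -1.24721280e-02]
 [-4.73616403e-06 -1.54668867e-01 -9.87966367e-01  1.03102907e+00]
 [ 0.00000000e+00  0.00000000e+00  0.00000000e+00  1.00000000e+00]]
side 395.47861177150287 280.98671067626447 209.39993840315097
[[ 0.96859365 -0.17417296  0.17745456  0.37255898]
 [-0.24858061 -0.661549    0.70750307 -0.60795749]
 [-0.00583301 -0.72939475 -0.68406818  0.62855716]
 [ 0.          0.          0.          1.        ]]
wrist 322.50564446666476 280.2166521819571 208.37964715452017
[[-1.19496121e-03 -9.62005738e-01 -2.73026614e-01  7.84226033e-02]
 [ 9.99999083e-01 -9.75618392e-04 -9.39137844e-04 -1.08088972e-03]
 [ 6.37086209e-04 -2.73027486e-01  9.62006022e-01 -1.70678334e-01]
 [ 0.00000000e+00  0.00000000e+00  0.00000000e+00  1.00000000e+00]]
```

View pics/top0.png

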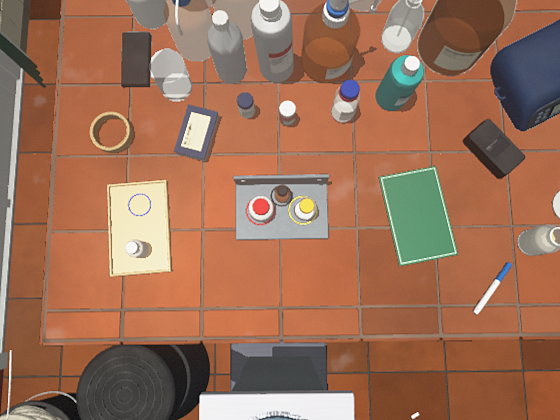

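View pics/side0.png

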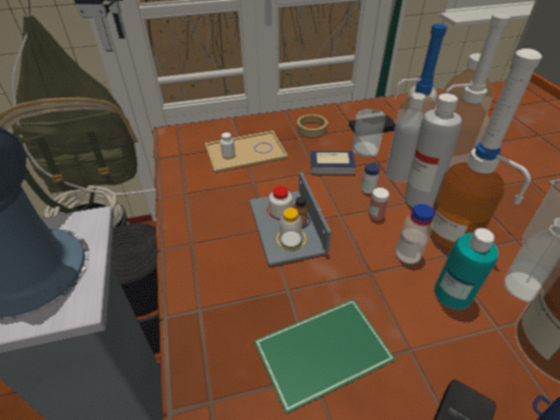

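```bash
cat > m.py <<'E'
from h import *
def blob(d,P,roi,zlo,zhi):
    x0,x1,y0,y1=roi
    m=(P[...,0]>x0)&(P[...,0]<x1)&(P[...,1]>y0)&(P[...,1]<y1)&(P[...,2]>zlo)&(P[...,2]<zhi)
    return m
def circ(m):
    c,_=cv2.findContours(m.astype(np.uint8),cv2.RETR_EXTERNAL,cv2.CHAIN_APPROX_NONE)
    c=max(c,key=cv2.contourArea); return cv2.minEnclosingCircle(c),cv2.contourArea(c)
E
python3 - <<'E'
from m import *
d=grab('top');P=cloud(d);I=d['image'].astype(int)
print('table z',np.median(P[290:310,100:500,2]))
hsv=cv2.cvtColor(d['image'],cv2.COLOR_RGB2HSV)
big=cv2.resize(d['image'][160:290,90:470,::-1],None,fx=2.1,fy=2.1,interpolation=cv2.INTER_CUBIC)
cv2.imwrite('pics/zoom.png',big)
for n,(u,v) in dict(red=(260,206),yel=(306,206),amb=(282,190),wh=(136,246),plate=(250,232),mat=(418,215),tray=(140,225),board=(280,180)).items():
    print(n,P[v,u],hsv[v,u])
# mat & tray corners
for n,m in dict(mat=(hsv[...,0]>60)&(hsv[...,0]<85)&(hsv[...,1]>80)&(np.mgrid[:420,:560][1]>370)&(np.mgrid[:420,:560][0]>150)&(np.mgrid[:420,:560][0]<280)).items():
    c,_=cv2.findContours(m.astype(np.uint8),cv2.RETR_EXTERNAL,cv2.CHAIN_APPROX_NONE);c=max(c,key=cv2.contourArea)
    r=cv2.minAreaRect(c);b=cv2.boxPoints(r)
    W=[world(d,u,v,.004) for u,v in b];print(n,np.round(W,4),np.mean(W,0), [np.linalg.norm(W[i]-W[i-1]) for i in range(4)])
E
```

```text
table z -0.000599592683574901
red [0.53012533 0.02592026 0.07096752] [  1 171 240]
yel [ 0.52586892 -0.0667659   0.09003868] [ 26 162 245]
amb [ 0.56149497 -0.01930875  0.07762646] [  9  41 100]
wh [0.45208172 0.27790326 0.06434078] [ 38   4 253]
plate [0.48345279 0.04997338 0.01326564] [102   7 186]
mat [ 0.5172204  -0.31481883  0.00421261] [ 71  93 153]
tray [0.5025446  0.28885508 0.00427064] [ 24  49 245]
board [ 0.59017203 -0.01560067  0.04229015] [13 36 98]
mat [[ 0.5981 -0.242   0.004 ]
 [ 0.6238 -0.3574  0.004 ]
 [ 0.4376 -0.3879  0.004 ]
 [ 0.4133 -0.2755  0.004 ]] [ 0.51818393 -0.31572791  0.004     ] [np.float64(0.1878529058691695), np.float64(0.11823829463458002), np.float64(0.18873880276033816), np.float64(0.11498726390581747)]
```

View pics/zoom.png

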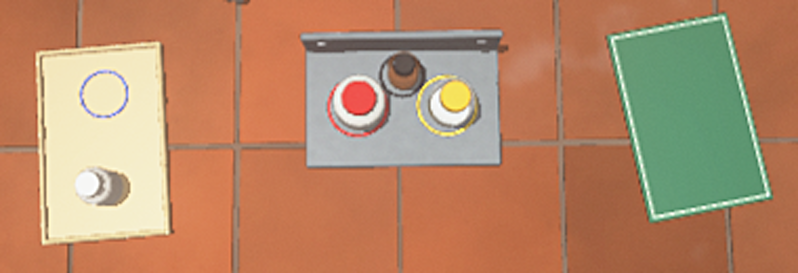

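```bash
cat > find.py <<'E'
from m import *
import sys
def lids(d,P,specs):
    out={}
    hsv=cv2.cvtColor(d['image'],cv2.COLOR_RGB2HSV)
    for n,(roi,z) in specs.items():
        m=blob(d,P,roi,z-.007,z+.007)
        k,l,st,ce=cv2.connectedComponentsWithStats(m.astype(np.uint8))
        if k<2: print(n,'none'); continue
        i=1+np.argmax(st[1:,4]); mm=l==i
        c,_=cv2.findContours(mm.astype(np.uint8),cv2.RETR_EXTERNAL,cv2.CHAIN_APPROX_NONE);c=max(c,key=cv2.contourArea)
        (u,v),r=cv2.minEnclosingCircle(c)
        ctr=ce[i]; W=world(d,ctr[0],ctr[1],z); 
        print(n,'centroid',np.round(ctr,1),'W',np.round(W[:2],4),'circ',np.round(world(d,u,v,z)[:2],4),'r mm',round(r*1.98,1),'n',st[i,4],'z',round(float(np.median(P[...,2][mm])),4))
        out[n]=W
    return out
E
python3 - <<'E'
from find import *
d=grab('top');P=cloud(d);hsv=cv2.cvtColor(d['image'],cv2.COLOR_RGB2HSV)
lids(d,P,dict(red=((.48,.58,0,.07),.072),yel=((.48,.57,-.11,-.04),.092),amb=((.545,.578,-.04,.005),.077),wh=((.42,.49,.24,.33),.065)))
# blue ring
v,u=np.mgrid[:420,:560]
m=((hsv[...,0]>100)&(hsv[...,0]<140)&(hsv[...,1]>30)&(u>110)&(u<168)&(v>185)&(v<225)).astype(np.uint8)
p=cv2.findNonZero(m);(e)=cv2.fitEllipse(p);print('blue',e,world(d,*e[0],.004),m.sum())
uv=p[:,0,:].astype(float);W=np.array([world(d,a,b,.004)[:2] for a,b in uv])
def cf(W):
    A=np.c_[2*W,np.ones(len(W))];s=np.linalg.lstsq(A,(W**2).sum(1),rcond=None)[0];return s[:2],np.sqrt(s[2]+s[0]**2+s[1]**2)
print('blue cf',cf(W))
# yellow ring
m=((hsv[...,0]>22)&(hsv[...,0]<34)&(hsv[...,1]>90)&(u>284)&(u<325)&(v>185)&(v<230)&(P[...,2]<.02)).astype(np.uint8)
W=np.array([world(d,a,b,.012)[:2] for a,b in cv2.findNonZero(m)[:,0].astype(float)]);c,r=cf(W)
for _ in range(3):
    W=W[abs(np.linalg.norm(W-c,axis=1)-r)<.003];c,r=cf(W)
print('yel ring',c,r,len(W))
m=(((hsv[...,0]<6)|(hsv[...,0]>174))&(hsv[...,1]>90)&(u>238)&(u<282)&(v>188)&(v<230)&(P[...,2]<.02)).astype(np.uint8)
W=np.array([world(d,a,b,.012)[:2] for a,b in cv2.findNonZero(m)[:,0].astype(float)]);c,r=cf(W)
print('red ring',c,r,len(W))
# plate edges
g=(hsv[...,1]<40)&(P[...,2]>.006)&(P[...,2]<.02)&(P[...,0]>.4)&(P[...,0]<.62)&(abs(P[...,1]+.02)<.14)
c,_=cv2.findContours(g.astype(np.uint8),cv2.RETR_EXTERNAL,cv2.CHAIN_APPROX_NONE);c=max(c,key=cv2.contourArea)
Wc=np.array([world(d,a,b,.012)[:2] for a,b in c[:,0].astype(float)])
print('plate ext',Wc.min(0),Wc.max(0))
# front edge: min x per y
for y in (.05,.02,-.02,-.06,-.1): 
    s=Wc[abs(Wc[:,1]-y)<.005]; print(y,s[:,0].min())
for x in (.48,.52,.56):
    s=Wc[abs(Wc[:,0]-x)<.005]; print(x,s[:,1].min(),s[:,1].max())
b=(P[...,2]>.06)&(P[...,2]<.1)&(P[...,0]>.578)&(P[...,0]<.63)&(abs(P[...,1]+.02)<.12)
B=P[b];print('board',B.min(0),B.max(0),np.median(B,0)); 
for y in (.06,.02,-.02,-.06,-.1): s=B[abs(B[:,1]-y)<.006];print(y,len(s),s[:,0].min() if len(s) else 0,s[:,0].max() if len(s) else 0)
E
```

```text
red centroid [260.1 205.8] W [0.5304 0.0258] circ [0.5306 0.0258] r mm 16.6 n 224 z 0.0728
yel centroid [306.1 205. ] W [ 0.5276 -0.0669] circ [ 0.5278 -0.067 ] r mm 14.7 n 176 z 0.0924
amb centroid [281.6 189.5] W [ 0.5626 -0.0185] circ [ 0.5623 -0.0186] r mm 10.6 n 89 z 0.0774
wh centroid [131.4 246.7] W [0.4507 0.287 ] circ [0.4501 0.2867] r mm 12.4 n 118 z 0.0647
blue ((139.09156799316406, 204.33351135253906), (21.35924530029297, 22.30364227294922), 58.230018615722656) [0.54805143 0.29243036 0.004     ] 89
blue cf (array([0.5481307 , 0.29242996]), np.float64(0.023930647157659014))
yel ring [ 0.53072123 -0.06345167] 0.02998575711290056 83
red ring [0.53062279 0.02849114] 0.03007938804565295 89
plate ext [ 0.4685568  -0.11677381] [0.59184294 0.08032298]
0.05 0.4685567951461385
0.02 0.47026801269275975
-0.02 0.4697805151438776
-0.06 0.4693186755308217
-0.1 0.47097936400424023
0.48 -0.11522967298828296 0.08009139341289409
0.52 -0.11629589072985444 0.08017738404214428
0.56 -0.11526244904611388 0.0802692591231419
board [ 0.58840687 -0.11519457  0.06001601] [0.59747375 0.08156236 0.07473657] [ 0.59174695 -0.01971873  0.06947597]
0.06 29 0.5886867832231543 0.5959593885916308
0.02 25 0.5884898527149263 0.595418178825709
-0.02 30 0.5888935105912001 0.5974506176924905
-0.06 29 0.589094526758938 0.5972154516161648
-0.1 23 0.5891621585365168 0.5963059687947664
```

Emit:
step_arm(series=[[6,1.7,-3.4,0,-0.11],[6,1.7,-3.4,0,-0.11],[6,1.7,-3.4,0,-0.11],[6,1.7,-3.4,0,-0.11],[6,1.7,-3.4,0,-0.11],[6,1.7,-3.4,0,-0.11],[6,1.7,-3.4,0,-0.11],[6,1.7,-3.4,0,-0.11],[6,1.7,-3.4,0,-0.11],[6,1.7,-3.4,0,-0.11],[6,1.7,-3.4,0,-0.11],[6,1.7,-3.4,0,0]])

```text
t: 1.25
tool_pos: [0.4019, 0.1971, 0.2112]
ee_rot: [0.0, 0.706, 0.709, 0.001]
wrist_force: [0.7, 0.5, 0.8]
grip_width: 0.637
```

Emit:
step_arm(series=[[6,1.7,-3.4,-1,0],[6,1.7,-3.4,-1,0],[6,1.7,-3.4,-1,0],[6,1.7,-3.4,-1,0],[6,1.7,-3.4,-1,0],[6,1.7,-3.4,-1,0],[6,1.7,-3.4,-1,0],[6,1,-2.5,0,0],[6,0,0,0,0]])

```text
t: 2.0
tool_pos: [0.5375, -0.0864, 0.1407]
ee_rot: [0.004, 0.709, 0.705, 0.005]
wrist_force: [0.2, -0.3, 0.9]
grip_width: 0.64
```

Emit:
step_arm(series=[[6,-0.5,1,0,0.005],[6,-0.5,0.95,0,0],[6,0,0,0,0]])

```text
t: 2.25
tool_pos: [0.5257, -0.0652, 0.1398]
ee_rot: [0.002, 0.708, 0.706, 0.005]
wrist_force: [-0.4, 0.1, -0.1]
grip_width: 0.64
```

Run:
```python
from h import *
s=robot.state();print(s['tool_pos'],s['ee_rot'])
d=grab('wrist','w1');grab('top','t1')
```

```text
[ 0.52567838 -0.06517193  0.13983763] [0.00220831 0.70800485 0.70618905 0.00461364]
```

View pics/w1.png

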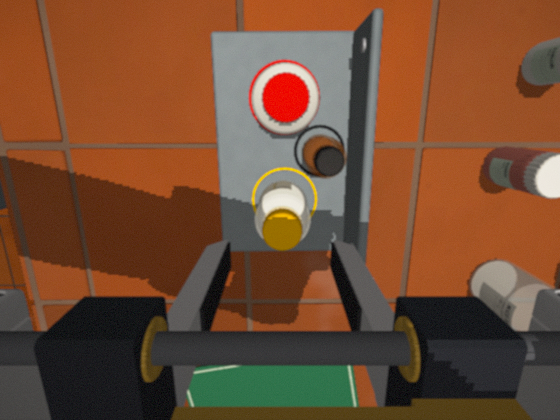

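Emit:
step_arm(series=[[6,0.2,-0.2,-2,0],[6,0,0,-2.5,0],[6,0,0,-2.5,0],[6,0,0,-2.5,0],[6,0,0,-1.2,0],[6,0,0,-0.2,0],[6,0,0,0,0]])

```text
t: 2.93
tool_pos: [0.53, -0.061, 0.0328]
ee_rot: [0.008, 0.703, 0.711, 0.007]
wrist_force: [0.1, 0.1, 0.1]
grip_width: 0.641
```

Run:
```python
from h import *
for i in range(6):
    s=robot.state();print(s['t'],s['tool_pos'].round(4),s['ee_rot'].round(4),s['joints'].round(4)); grab('top','t2')
```

```text
2.9333 [ 0.53   -0.061   0.0328] [0.0084 0.7033 0.7108 0.0074] [-0.3303  0.2076  1.9719  0.0074  0.9405 -0.3452]
2.9833 [ 0.5302 -0.0611  0.0332] [0.0087 0.7033 0.7108 0.0075] [-0.3303  0.207   1.9717  0.0075  0.9408 -0.3451]
3.0333 [ 0.5309 -0.0615  0.0339] [0.0094 0.7034 0.7107 0.0078] [-0.3307  0.2063  1.9708  0.0073  0.9407 -0.3452]
3.0833 [ 0.5315 -0.0619  0.0344] [0.01   0.7035 0.7105 0.0081] [-0.331   0.2059  1.9702  0.0074  0.9406 -0.3452]
3.1333 [ 0.5316 -0.0621  0.0346] [0.0102 0.7036 0.7105 0.0082] [-0.3313  0.2057  1.9699  0.0074  0.9405 -0.3452]
3.1833 [ 0.5317 -0.0622  0.0346] [0.0102 0.7037 0.7104 0.0082] [-0.3315  0.2058  1.9698  0.0073  0.9404 -0.3452]
```

View pics/t2.png

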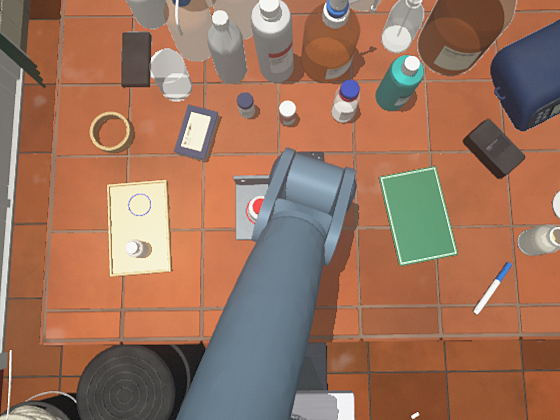

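Emit:
step_arm(series=[[6,-0.4,-0.5,-0.4,-0.01],[6,0,0,0,0],[6,0,0,0,0]])

```text
t: 3.48
tool_pos: [0.5285, -0.0683, 0.0319]
ee_rot: [0.012, 0.708, 0.706, 0.009]
wrist_force: [-0.3, -0.4, 0.2]
grip_width: 0.638
```

```bash
cat > st.py <<'E'
from h import *
import sys
from scipy.spatial.transform import Rotation as R
s=robot.state(); q=s['ee_rot']; M=R.from_quat([q[1],q[2],q[3],q[0]]).as_matrix()
print('t',round(s['t'],2),'tcp',s['tool_pos'].round(4),'lean',M[:2,2].round(3),'yaw',round(float(np.arctan2(M[1,1],M[0,1])),3),'grip mm',round(s['grip_width']*94,1),'F',s['wrist_force'].round(1))
gp=s['tool_pos']-.011*M[:,2];print('grasp pt',gp.round(4))
E
python3 st.py; sleep 0; python3 -c "
from h import *
grab('wrist','w2')";python3 st.py
```

```text
t 3.48 tcp [ 0.5285 -0.0683  0.0319] lean [ 0.029 -0.004] yaw -0.002 grip mm 59.9 F [-0.3 -0.4  0.2]
grasp pt [ 0.5281 -0.0683  0.0429]
t 3.53 tcp [ 0.5283 -0.0683  0.0318] lean [ 0.029 -0.004] yaw -0.002 grip mm 59.8 F [-1.  -0.2 -0.2]
grasp pt [ 0.528  -0.0682  0.0427]
```

View pics/w2.png

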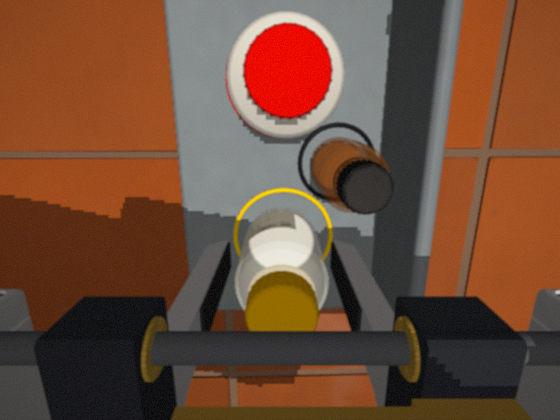

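Emit:
step_arm(series=[[4,0,0,0,0],[4,0,0,0,0],[4,0,0,0,0],[4,0,0,0,0],[4,0,0,0,0],[4,0,0,0,0]])

```text
t: 4.03
tool_pos: [0.5284, -0.0685, 0.0319]
ee_rot: [0.012, 0.708, 0.706, 0.009]
wrist_force: [0.4, -0.5, 0.6]
grip_width: 0.468
```

```bash
python3 st.py
```

```text
t 4.03 tcp [ 0.5284 -0.0685  0.0319] lean [ 0.029 -0.004] yaw -0.002 grip mm 44.0 F [ 0.4 -0.5  0.6]
grasp pt [ 0.5281 -0.0685  0.0429]
```

Emit:
step_arm(series=[[4,0,0,1,0],[4,0,0,1.5,0],[4,0,0,1.5,0],[4,0,0,1.5,0],[4,0,0,1.5,0],[4,0,0,1,0],[4,0,-0.5,0.5,0],[4,0,-1,0,0]])

```text
t: 4.7
tool_pos: [0.5266, -0.0821, 0.1229]
ee_rot: [0.01, 0.707, 0.707, 0.008]
wrist_force: [0.5, 0.5, 0.0]
grip_width: 0.469
```

```bash
python3 st.py
```

```text
t 4.7 tcp [ 0.5266 -0.0821  0.1229] lean [ 0.026 -0.003] yaw 0.001 grip mm 44.1 F [0.5 0.5 0. ]
grasp pt [ 0.5263 -0.0821  0.1339]
```

Emit:
step_arm(series=[[4,0.4,-2,0,0],[4,0.5,-2.8,0,0],[4,0.5,-2.8,0,0],[4,0.5,-2.8,0,0],[4,0.5,-2.8,0,0],[4,0.5,-2.8,0,0],[4,0.5,-2.8,0,0],[4,0.4,-2,0,0],[4,0,-1,0,0],[4,0,0,0,0],[4,0,0,0,0]])

```text
t: 5.62
tool_pos: [0.5581, -0.3174, 0.1144]
ee_rot: [0.005, 0.708, 0.706, 0.007]
wrist_force: [0.0, 0.4, -1.2]
grip_width: 0.467
```

```bash
python3 st.py
```

```text
t 5.62 tcp [ 0.5581 -0.3174  0.1144] lean [0.016 0.003] yaw -0.003 grip mm 43.9 F [ 0.   0.4 -1.2]
grasp pt [ 0.558  -0.3174  0.1254]
```

Emit:
step_arm(series=[[4,0.7,0.9,-1.5,0],[4,0,0,-2,0],[4,0,0,-2,0],[4,0,0,-1.8,0],[4,0,0,-0.4,0],[4,0,0,0,0]])

```text
t: 6.12
tool_pos: [0.5653, -0.2969, 0.0301]
ee_rot: [0.002, 0.706, 0.708, 0.007]
wrist_force: [0.5, -0.1, -0.7]
grip_width: 0.468
```

```bash
python3 st.py
```

```text
t 6.12 tcp [ 0.5653 -0.2969  0.0301] lean [0.014 0.007] yaw 0.004 grip mm 44.0 F [ 0.5 -0.1 -0.7]
grasp pt [ 0.5652 -0.2969  0.0411]
```

Emit:
step_arm(series=[[4,0,-0.8,-0.3,0],[4,0,0,0,0],[4,0,0,-0.2,0],[4,0,0,0,0]])

```text
t: 6.45
tool_pos: [0.5666, -0.3033, 0.0259]
ee_rot: [0.003, 0.705, 0.709, 0.008]
wrist_force: [-0.3, 0.1, 0.1]
grip_width: 0.469
```

```bash
python3 st.py
```

```text
t 6.45 tcp [ 0.5666 -0.3033  0.0259] lean [0.015 0.007] yaw 0.007 grip mm 44.1 F [-0.3  0.1  0.1]
grasp pt [ 0.5664 -0.3034  0.0369]
```

Emit:
step_arm(series=[[4,0,0,-0.15,0],[4,0,0,0,0],[4,0,0,-0.1,0],[4,0,0,0,0]])

```text
t: 6.78
tool_pos: [0.568, -0.3048, 0.0259]
ee_rot: [0.005, 0.705, 0.709, 0.008]
wrist_force: [-0.0, 0.2, -0.4]
grip_width: 0.469
```

```bash
python3 st.py
```

```text
t 6.78 tcp [ 0.568  -0.3048  0.0259] lean [0.019 0.004] yaw 0.006 grip mm 44.1 F [-0.   0.2 -0.4]
grasp pt [ 0.5678 -0.3048  0.0369]
```

Emit:
step_arm(series=[[4,0,0,-0.3,0],[4,0,0,-0.2,0],[4,0,0,0,0],[4,0,0,0,0]])

```text
t: 7.12
tool_pos: [0.5691, -0.3058, 0.0249]
ee_rot: [0.006, 0.705, 0.709, 0.008]
wrist_force: [-0.3, -0.5, -0.8]
grip_width: 0.468
```

```bash
python3 st.py
```

```text
t 7.12 tcp [ 0.5691 -0.3058  0.0249] lean [0.02  0.003] yaw 0.006 grip mm 44.0 F [-0.3 -0.5 -0.8]
grasp pt [ 0.5688 -0.3058  0.0359]
```

Emit:
step_arm(series=[[4,0,0,-0.15,0],[5.8,0,0,0,0],[5.8,0,0,0,0],[5.8,0,0,0,0],[5.8,0,0,1,0],[5.8,0,0,2.5,0],[5.8,0,0,3,0],[5.8,0,0,3,0],[5.8,0,0,1.5,0]])

```text
t: 7.87
tool_pos: [0.5647, -0.3026, 0.1319]
ee_rot: [-0.0, 0.705, 0.709, 0.007]
wrist_force: [0.7, -0.5, 1.4]
grip_width: 0.616
```

```bash
python3 st.py;python3 -c "
from h import *
grab('wrist','w3')";python3 st.py
```

```text
t 7.87 tcp [ 0.5647 -0.3026  0.1319] lean [0.01  0.011] yaw 0.005 grip mm 57.9 F [ 0.7 -0.5  1.4]
grasp pt [ 0.5646 -0.3027  0.1429]
t 7.92 tcp [ 0.566  -0.3035  0.1346] lean [0.013 0.008] yaw 0.006 grip mm 58.1 F [ 1.1 -1.1  2.3]
grasp pt [ 0.5659 -0.3036  0.1456]
```

View pics/w3.png

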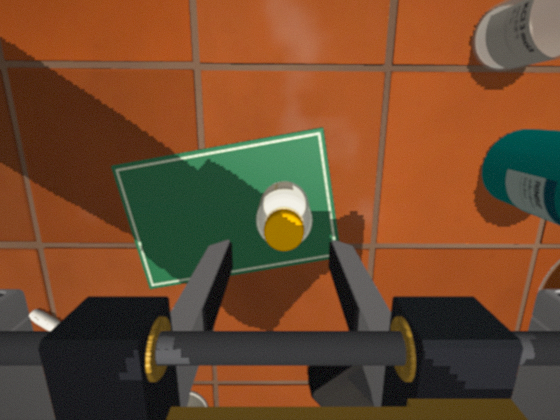

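Emit:
step_arm(series=[[6.6,-0.3,2,0,0],[6.6,-0.3,3,0,0],[6.6,-0.3,3,0,0],[6.6,-0.3,3,0,0],[6.6,-0.3,3,0,0],[6.6,-0.3,3,0,0],[6.6,-0.3,3,0,0],[6.6,-0.3,3,0,0],[6.6,-0.3,3,0,0],[6.6,-0.3,3,0,0],[6.6,-0.2,2,0,0],[6.6,0,0,0,0]])

```text
t: 8.92
tool_pos: [0.5286, 0.0173, 0.1344]
ee_rot: [0.004, 0.707, 0.707, 0.007]
wrist_force: [-0.3, -1.0, 0.6]
grip_width: 0.701
```

```bash
python3 st.py
```

```text
t 8.92 tcp [0.5286 0.0173 0.1344] lean [0.015 0.005] yaw -0.0 grip mm 65.9 F [-0.3 -1.   0.6]
grasp pt [0.5284 0.0172 0.1454]
```

Emit:
step_arm(series=[[6.6,0.2,0.7,-2,0],[6.6,0,0,-2,0],[6.6,0,0,-2,0],[6.6,0,0,-1.5,0],[6.6,0,0,-1,0],[6.6,0,0,0,0],[6.6,0,0,0,0]])

```text
t: 9.5
tool_pos: [0.5309, 0.0223, 0.0459]
ee_rot: [0.005, 0.706, 0.708, 0.007]
wrist_force: [0.1, -0.2, 0.9]
grip_width: 0.705
```

```bash
python3 st.py
```

```text
t 9.5 tcp [0.5309 0.0223 0.0459] lean [0.018 0.003] yaw 0.002 grip mm 66.2 F [ 0.1 -0.2  0.9]
grasp pt [0.5307 0.0223 0.0569]
```

Emit:
step_arm(series=[[6.6,0,0.4,-1,0],[6.6,0,0,-0.8,0],[6.6,0,0,-0.2,0],[6.6,0,0,0,0],[6.6,0,0,0,0]])

```text
t: 9.92
tool_pos: [0.5331, 0.0255, 0.0264]
ee_rot: [0.007, 0.707, 0.707, 0.009]
wrist_force: [0.6, -0.1, 0.4]
grip_width: 0.7
```

```bash
python3 st.py;python3 -c "
from h import *
grab('wrist','w4')";python3 st.py
```

```text
t 9.92 tcp [0.5331 0.0255 0.0264] lean [0.022 0.002] yaw 0.001 grip mm 65.8 F [ 0.6 -0.1  0.4]
grasp pt [0.5328 0.0255 0.0374]
t 9.97 tcp [0.5331 0.0255 0.0265] lean [0.022 0.002] yaw 0.001 grip mm 65.9 F [0.7 0.4 0.1]
grasp pt [0.5329 0.0255 0.0375]
```

View pics/w4.png

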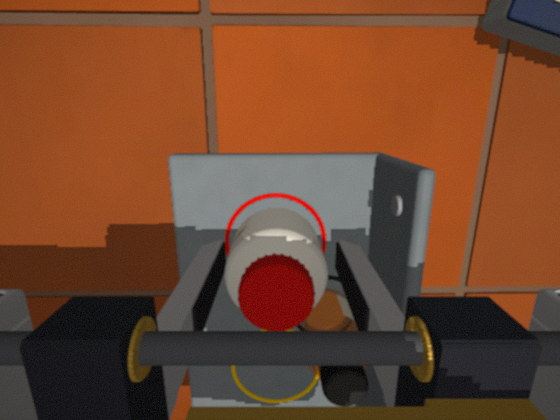

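Emit:
step_arm(series=[[4.5,-0.2,0,0,0],[4.5,0,0,0,0],[4.5,0,0,0,0],[4.5,0,0,0,0],[4.5,0,0,0,0],[4.5,0,0,0,0]])

```text
t: 10.47
tool_pos: [0.5318, 0.0255, 0.0279]
ee_rot: [0.008, 0.707, 0.708, 0.009]
wrist_force: [-0.6, -0.9, -1.0]
grip_width: 0.541
```

```bash
python3 st.py
```

```text
t 10.47 tcp [0.5318 0.0255 0.0279] lean [0.025 0.001] yaw 0.001 grip mm 50.9 F [-0.6 -0.9 -1. ]
grasp pt [0.5315 0.0254 0.0389]
```

Emit:
step_arm(series=[[4.5,0,0,1,0],[4.5,0,0,1.5,0],[4.5,0,0,1.5,0],[4.5,0,0,1.5,0],[4.5,0,0,1.5,0],[4.5,0,0,1.5,0],[4.5,-0.4,-0.8,1,0],[4.5,-0.6,-2,0,0],[4.5,-0.6,-2.8,0,0],[4.5,-0.6,-2.8,0,0],[4.5,-0.6,-2.8,0,0],[4.5,-0.6,-2.8,0,0]])

```text
t: 11.47
tool_pos: [0.4972, -0.1151, 0.1366]
ee_rot: [0.011, 0.703, 0.711, 0.011]
wrist_force: [-0.3, 0.8, -1.0]
grip_width: 0.534
```

```bash
python3 st.py
```

```text
t 11.47 tcp [ 0.4972 -0.1151  0.1366] lean [0.032 0.   ] yaw 0.012 grip mm 50.2 F [-0.3  0.8 -1. ]
grasp pt [ 0.4969 -0.1151  0.1476]
```

Emit:
step_arm(series=[[4.5,-0.3,-2.8,0,0],[4.5,-0.3,-2.8,0,0],[4.5,-0.3,-2.8,0,0],[4.5,-0.3,-2.8,0,0],[4.5,-0.3,-2.8,0,0],[4.5,-0.3,-2.8,0,0],[4.5,-0.3,-2,0,0],[4.5,0,-0.8,0,0],[4.5,0,0,0,0],[4.5,0,0,0,0]])

```text
t: 12.3
tool_pos: [0.4733, -0.326, 0.1453]
ee_rot: [0.016, 0.705, 0.709, 0.011]
wrist_force: [-0.1, 0.7, -0.8]
grip_width: 0.537
```

```bash
python3 st.py
```

```text
t 12.3 tcp [ 0.4733 -0.326   0.1453] lean [ 0.039 -0.006] yaw 0.005 grip mm 50.5 F [-0.1  0.7 -0.8]
grasp pt [ 0.4729 -0.3259  0.1563]
```

Emit:
step_arm(series=[[4.5,-0.2,0,-2,0],[4.5,0,0,-2,0],[4.5,0,0,-2,0],[4.5,0,0,-2,0],[4.5,0,0,-1.7,0],[4.5,0,0,-0.6,0],[4.5,0,0,0,0],[4.5,0,0,0,0]])

```text
t: 12.97
tool_pos: [0.4748, -0.3158, 0.0421]
ee_rot: [0.017, 0.701, 0.713, 0.013]
wrist_force: [0.9, -0.4, -0.6]
grip_width: 0.538
```

```bash
python3 st.py
```

```text
t 12.97 tcp [ 0.4748 -0.3158  0.0421] lean [ 0.042 -0.006] yaw 0.016 grip mm 50.6 F [ 0.9 -0.4 -0.6]
grasp pt [ 0.4743 -0.3158  0.0531]
```

Emit:
step_arm(series=[[4.5,-0.3,-0.5,-1,-0.015],[4.5,0,0,-0.6,0],[4.5,0,0,-0.2,0],[4.5,0,0,0,0],[4.5,0,0,-0.2,0],[4.5,0,0,0,0]])

```text
t: 13.47
tool_pos: [0.4738, -0.3227, 0.0245]
ee_rot: [0.021, 0.707, 0.707, 0.012]
wrist_force: [0.5, -0.4, 0.0]
grip_width: 0.536
```

```bash
python3 st.py
```

```text
t 13.47 tcp [ 0.4738 -0.3227  0.0245] lean [ 0.047 -0.012] yaw 0.001 grip mm 50.4 F [ 0.5 -0.4  0. ]
grasp pt [ 0.4733 -0.3226  0.0355]
```

Emit:
step_arm(series=[[4.5,0,0,-0.4,0],[4.5,0,0,-0.2,0],[4.5,0,0,0,0],[4.5,0,0,0,0]])

```text
t: 13.8
tool_pos: [0.4746, -0.3237, 0.0201]
ee_rot: [0.021, 0.707, 0.707, 0.012]
wrist_force: [-0.0, 0.2, 0.0]
grip_width: 0.539
```

```bash
python3 st.py
```

```text
t 13.8 tcp [ 0.4746 -0.3237  0.0201] lean [ 0.048 -0.013] yaw 0.001 grip mm 50.7 F [-0.   0.2  0. ]
grasp pt [ 0.474  -0.3236  0.0311]
```

Emit:
step_arm(series=[[6.6,0,0,0,0],[6.6,0,0,0,0],[6.6,0,0,0,0],[6.6,0,0,1,0],[6.6,0,0,2.5,0],[6.6,0,0,3,0],[6.6,0,0,3,0],[6.6,0,0,1,0]])

```text
t: 14.47
tool_pos: [0.4717, -0.3209, 0.1265]
ee_rot: [0.017, 0.707, 0.707, 0.012]
wrist_force: [-0.1, 0.5, 1.1]
grip_width: 0.699
```

```bash
python3 st.py;python3 -c "
from h import *
grab('wrist','w5')";python3 st.py
```

```text
t 14.47 tcp [ 0.4717 -0.3209  0.1265] lean [ 0.042 -0.007] yaw 0.001 grip mm 65.7 F [-0.1  0.5  1.1]
grasp pt [ 0.4713 -0.3209  0.1375]
t 14.52 tcp [ 0.4721 -0.3213  0.1271] lean [ 0.043 -0.008] yaw 0.001 grip mm 66.1 F [ 0.8 -1.2  2. ]
grasp pt [ 0.4717 -0.3212  0.1381]
```

View pics/w5.png

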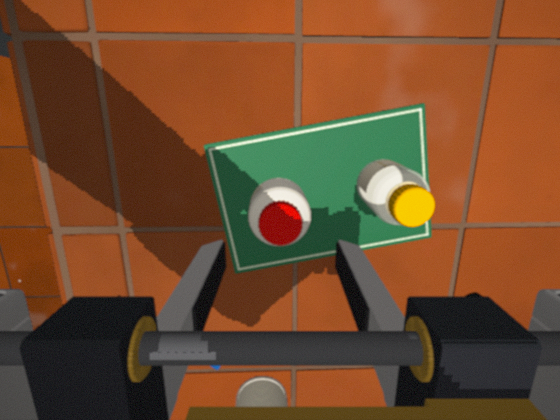

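Emit:
step_arm(series=[[6,0.6,1.5,0.5,0.12],[6,0.7,2.4,0,0.12],[6,0.7,2.4,0,0.12],[6,0.7,2.4,0,0.12],[6,0.7,2.4,0,0.12],[6,0.7,2.4,0,0.12],[6,0.7,2.4,0,0.12],[6,0.7,2.4,0,0.12],[6,0.7,2.4,0,0.12],[6,0.7,2.4,0,0.12],[6,0.7,2.4,0,0.12],[6,0.7,2.4,0,0.12]])

```text
t: 15.52
tool_pos: [0.5503, -0.0318, 0.1205]
ee_rot: [-0.001, 0.039, 0.999, 0.022]
wrist_force: [-0.5, -0.1, -0.2]
grip_width: 0.639
```

```bash
python3 st.py
```

```text
t 15.52 tcp [ 0.5503 -0.0318  0.1205] lean [-0.     0.043] yaw 1.493 grip mm 60.1 F [-0.5 -0.1 -0.2]
grasp pt [ 0.5503 -0.0323  0.1315]
```

Emit:
step_arm(series=[[6,0.4,0.5,0,0.08],[6,0.4,0.4,0,0],[6,0,0,0,0],[6,0,0,0,0]])

```text
t: 15.85
tool_pos: [0.5565, -0.0171, 0.1153]
ee_rot: [-0.005, -0.006, 1.0, 0.023]
wrist_force: [0.1, -0.1, 0.1]
grip_width: 0.642
```

```bash
python3 st.py;python3 -c "
from h import *
grab('wrist','w6')"
```

```text
t 15.85 tcp [ 0.5565 -0.0171  0.1153] lean [-0.011  0.046] yaw 1.583 grip mm 60.3 F [ 0.1 -0.1  0.1]
grasp pt [ 0.5566 -0.0176  0.1263]
```

View pics/w6.png

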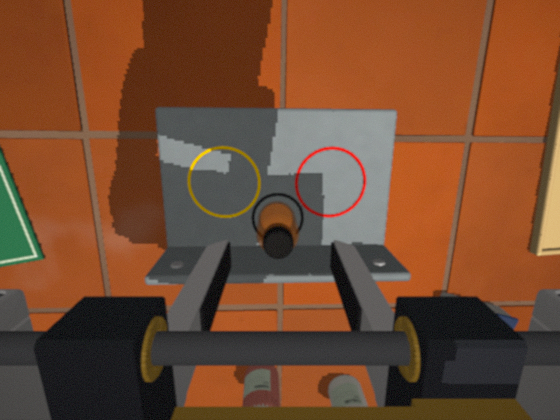

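Emit:
step_arm(series=[[6,0.4,-0.1,-1.5,-0.01],[6,0,0,-2,0],[6,0,0,-2,0],[6,0,0,-1.2,0],[6,0,0,-0.4,0],[6,0,0,0,0],[6,0,0,0,0]])

```text
t: 16.48
tool_pos: [0.5603, -0.0236, 0.0425]
ee_rot: [-0.004, 0.006, 1.0, 0.022]
wrist_force: [0.2, -0.2, -0.6]
grip_width: 0.636
```

```bash
python3 st.py
```

```text
t 16.48 tcp [ 0.5603 -0.0236  0.0425] lean [-0.007  0.045] yaw 1.558 grip mm 59.8 F [ 0.2 -0.2 -0.6]
grasp pt [ 0.5604 -0.0241  0.0535]
```

Emit:
step_arm(series=[[6,0.2,0.5,-0.8,0.01],[6,0,0,-0.6,0],[6,0,0,0,0],[6,0,0,0,0]])

```text
t: 16.82
tool_pos: [0.5646, -0.0188, 0.03]
ee_rot: [-0.001, 0.001, 1.0, 0.022]
wrist_force: [-0.1, 1.0, 0.1]
grip_width: 0.638
```

```bash
python3 st.py
```

```text
t 16.82 tcp [ 0.5646 -0.0188  0.03  ] lean [-0.003  0.043] yaw 1.568 grip mm 60.0 F [-0.1  1.   0.1]
grasp pt [ 0.5646 -0.0193  0.041 ]
```

Emit:
step_arm(series=[[2.6,0,0,0,0],[2.6,0,0,0,0],[2.6,0,0,0,0],[2.6,0,0,0,0],[2.6,0,0,0,0],[2.6,0,0,0,0]])

```text
t: 17.32
tool_pos: [0.5655, -0.0187, 0.0312]
ee_rot: [-0.0, 0.001, 1.0, 0.021]
wrist_force: [-0.5, -0.3, -1.1]
grip_width: 0.342
```

```bash
python3 st.py;python3 -c "
from h import *
grab('wrist','w7')"
```

```text
t 17.32 tcp [ 0.5655 -0.0187  0.0312] lean [-0.001  0.043] yaw 1.569 grip mm 32.1 F [-0.5 -0.3 -1.1]
grasp pt [ 0.5655 -0.0192  0.0422]
```

View pics/w7.png

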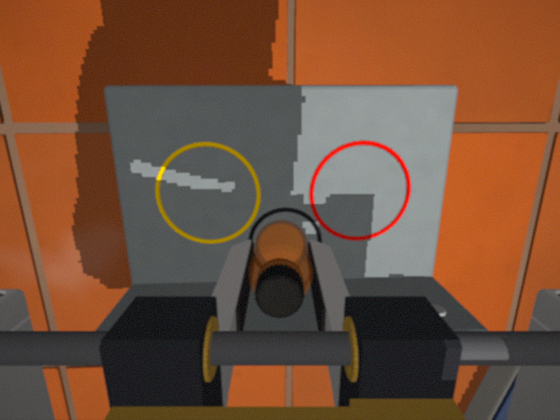

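Emit:
step_arm(series=[[2.6,0,0,1,0],[2.6,0,0,1.5,0],[2.6,0,0,1.5,0],[2.6,0,0,1.5,0],[2.6,0,0.8,1,0],[2.6,-0.1,2,0.5,0],[2.6,-0.2,2.6,0,0],[2.6,-0.2,2.6,0,0],[2.6,-0.2,2.6,0,0],[2.6,-0.2,2.6,0,0],[2.6,-0.2,2.6,0,0],[2.6,-0.2,2.6,0,0]])

```text
t: 18.37
tool_pos: [0.5517, 0.1714, 0.1118]
ee_rot: [0.002, 0.006, 1.0, 0.021]
wrist_force: [0.2, -0.5, -1.0]
grip_width: 0.339
```

```bash
python3 st.py
```

```text
t 18.37 tcp [0.5517 0.1714 0.1118] lean [0.004 0.043] yaw 1.56 grip mm 31.8 F [ 0.2 -0.5 -1. ]
grasp pt [0.5517 0.171  0.1228]
```

Emit:
step_arm(series=[[2.6,0,2.4,0,0],[2.6,0,2.4,0,0],[2.6,0,2.4,0,0],[2.6,0,2,0,0],[2.6,0,1,0,0],[2.6,0,0,0,0],[2.6,0,0,0,0]])

```text
t: 18.95
tool_pos: [0.5479, 0.2865, 0.1151]
ee_rot: [0.002, 0.001, 1.0, 0.022]
wrist_force: [-0.4, -1.3, -0.5]
grip_width: 0.344
```

```bash
python3 st.py;python3 -c "
from h import *
grab('top','t8')"
```

```text
t 18.95 tcp [0.5479 0.2865 0.1151] lean [0.005 0.045] yaw 1.568 grip mm 32.3 F [-0.4 -1.3 -0.5]
grasp pt [0.5479 0.286  0.1261]
```

View pics/t8.png

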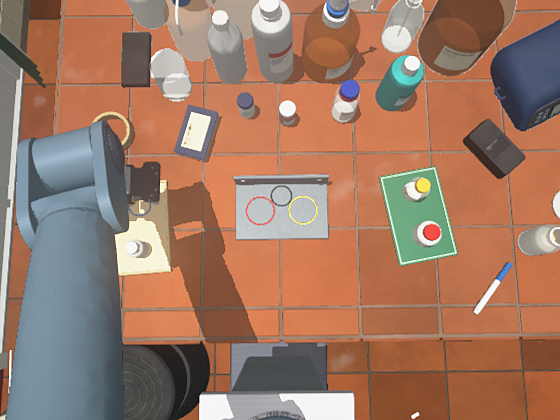

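```bash
cat > rings.py <<'E'
from find import *
d=grab('top','t9');P=cloud(d);hsv=cv2.cvtColor(d['image'],cv2.COLOR_RGB2HSV)
v,u=np.mgrid[:420,:560]
def cf(W):
    A=np.c_[2*W,np.ones(len(W))];s=np.linalg.lstsq(A,(W**2).sum(1),rcond=None)[0];return s[:2],np.sqrt(s[2]+s[0]**2+s[1]**2)
H,S,V=[hsv[...,i].astype(int) for i in range(3)]
box=lambda a,b,c,e:(u>a)&(u<b)&(v>c)&(v<e)
for n,m in dict(black=(V<110)&box(268,295,184,208),red=((H<8)|(H>172))&(S>80)&box(242,278,192,230),yel=(H>20)&(H<36)&(S>80)&box(285,322,192,230)).items():
    W=np.array([world(d,a,b,.012)[:2] for a,b in cv2.findNonZero(m.astype(np.uint8))[:,0].astype(float)]);c,r=cf(W)
    for _ in range(4):
        W=W[abs(np.linalg.norm(W-c,axis=1)-r)<.004];c,r=cf(W)
    print(n,c.round(4),r.round(4),len(W))
lids(d,P,dict(yel=((.53,.6,-.36,-.25),.084),red=((.43,.51,-.37,-.28),.064),wh=((.42,.49,.24,.33),.065)))
E
python3 rings.py; python3 st.py
```

```text
black [ 0.5627 -0.0176] 0.022 49
red [0.5306 0.0286] 0.03 138
yel [ 0.5309 -0.0634] 0.03 138
yel centroid [422.2 184.7] W [ 0.5677 -0.3034] circ [ 0.5676 -0.3033] r mm 14.9 n 177 z 0.0847
red centroid [431.1 231.3] W [ 0.4748 -0.3219] circ [ 0.4755 -0.3218] r mm 17.9 n 234 z 0.0653
wh centroid [131.5 246.7] W [0.4507 0.2869] circ [0.4501 0.2867] r mm 12.4 n 121 z 0.0646
t 19.05 tcp [0.5481 0.2856 0.1149] lean [0.005 0.045] yaw 1.567 grip mm 32.1 F [-1.1 -0.1 -1. ]
grasp pt [0.5481 0.2852 0.1259]
```

Emit:
step_arm(series=[[2.6,0.2,0.6,-1.5,0],[2.6,0,0,-2,0],[2.6,0,0,-2,0],[2.6,0,0,-1.3,0],[2.6,0,0,-0.5,0],[2.6,0,0,0,0],[2.6,0,0,0,0]])

```text
t: 19.63
tool_pos: [0.553, 0.2851, 0.0414]
ee_rot: [0.004, 0.007, 1.0, 0.022]
wrist_force: [0.6, -0.8, -0.4]
grip_width: 0.338
```

```bash
python3 st.py
```

```text
t 19.63 tcp [0.553  0.2851 0.0414] lean [0.009 0.044] yaw 1.557 grip mm 31.8 F [ 0.6 -0.8 -0.4]
grasp pt [0.5529 0.2846 0.0524]
```

Emit:
step_arm(series=[[2.6,-0.2,0.8,-0.8,0.01],[2.6,0,0,-0.3,0],[2.6,0,0,0,0],[2.6,0,0,0,0]])

```text
t: 19.97
tool_pos: [0.5528, 0.2942, 0.0324]
ee_rot: [0.006, 0.001, 1.0, 0.023]
wrist_force: [-0.6, -0.5, -0.6]
grip_width: 0.338
```

```bash
python3 st.py
```

```text
t 19.97 tcp [0.5528 0.2942 0.0324] lean [0.013 0.046] yaw 1.568 grip mm 31.8 F [-0.6 -0.5 -0.6]
grasp pt [0.5527 0.2937 0.0434]
```

Emit:
step_arm(series=[[2.6,-0.2,-0.1,-0.5,0],[2.6,0,0,-0.2,0],[2.6,0,0,0,0],[2.6,0,0,0,0]])

```text
t: 20.3
tool_pos: [0.5512, 0.2936, 0.0258]
ee_rot: [0.007, 0.001, 1.0, 0.023]
wrist_force: [-0.6, 0.3, -0.8]
grip_width: 0.343
```

```bash
python3 st.py;python3 -c "
from h import *
grab('wrist','w8')"
```

```text
t 20.3 tcp [0.5512 0.2936 0.0258] lean [0.014 0.046] yaw 1.569 grip mm 32.3 F [-0.6  0.3 -0.8]
grasp pt [0.551  0.2931 0.0368]
```

View pics/w8.png

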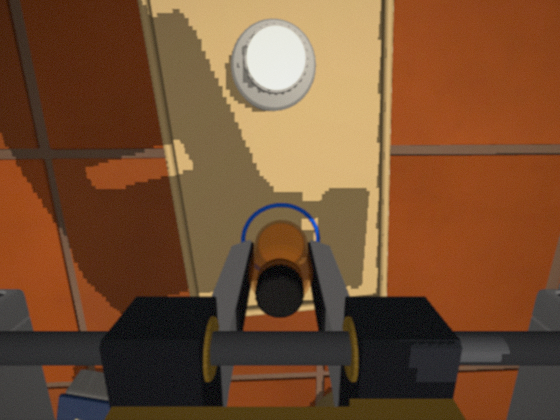

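Emit:
step_arm(series=[[2.6,0,0,-0.3,0],[2.6,0,0,-0.1,0],[2.6,0,0,0,0]])

```text
t: 20.6
tool_pos: [0.5521, 0.2938, 0.0233]
ee_rot: [0.008, 0.001, 1.0, 0.023]
wrist_force: [-0.2, -0.4, -0.8]
grip_width: 0.34
```

```bash
python3 st.py
```

```text
t 20.6 tcp [0.5521 0.2938 0.0233] lean [0.016 0.047] yaw 1.569 grip mm 31.9 F [-0.2 -0.4 -0.8]
grasp pt [0.5519 0.2933 0.0343]
```

Emit:
step_arm(series=[[6,0,0,0,0],[6,0,0,0,0],[6,0,0,0,0],[6,0,0,0,0],[6,0,0,1,0],[6,0,0,2.5,0],[6,0,0,3,0],[6,0,0,2,0],[6,0,0,0,0],[6,0,0,0,0]])

```text
t: 21.43
tool_pos: [0.5509, 0.2933, 0.1124]
ee_rot: [0.007, 0.001, 1.0, 0.023]
wrist_force: [-0.1, -0.5, -0.9]
grip_width: 0.638
```

```bash
python3 st.py;cat > wr.py <<'E'
from find import *
from scipy.spatial.transform import Rotation as R
def wcam(name=None):
    s=robot.state(); d=grab('wrist',name); q=s['ee_rot']
    T=np.eye(4);T[:3,:3]=R.from_quat([q[1],q[2],q[3],q[0]]).as_matrix();T[:3,3]=s['tool_pos']
    d['world_to_cam']=np.linalg.inv(T@d['mount']); return d
E
python3 -c "
from wr import *
d=wcam('w9');P=cloud(d)
print('floor',np.median(P[:60,:100,2]))
lids(d,P,dict(amb=((.51,.59,.25,.33),.069),wh=((.42,.49,.24,.33),.065)))"
```

```text
t 21.43 tcp [0.5509 0.2933 0.1124] lean [0.014 0.046] yaw 1.569 grip mm 60.0 F [-0.1 -0.5 -0.9]
grasp pt [0.5507 0.2928 0.1234]
floor -0.0014024559037772166
amb centroid [279.  229.8] W [0.549  0.2928] circ [0.5488 0.2928] r mm 30.6 n 730 z 0.0685
wh centroid [271.7  80.7] W [0.4509 0.2888] circ [0.451  0.2887] r mm 40.4 n 1206 z 0.0646
```

View pics/w9.png

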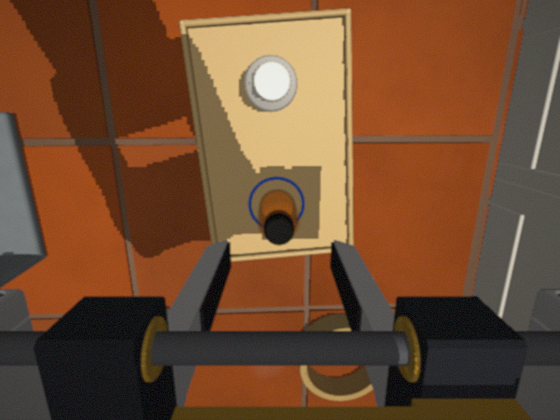

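Emit:
step_arm(series=[[6,-1,0,0,0],[6,-1.5,0,0,0],[6,-1.5,0,0,0],[6,-1.5,-0.2,0,0],[6,-1.5,-0.2,0,0],[6,-1.2,0,0,0],[6,-0.6,0,0,0],[6,0,0,0,0],[6,0,0,0,0]])

```text
t: 22.23
tool_pos: [0.4473, 0.286, 0.0985]
ee_rot: [-0.004, 0.002, 1.0, 0.02]
wrist_force: [-0.3, -0.2, 0.6]
grip_width: 0.638
```

```bash
python3 st.py
```

```text
t 22.23 tcp [0.4473 0.286  0.0985] lean [-0.008  0.039] yaw 1.568 grip mm 59.9 F [-0.3 -0.2  0.6]
grasp pt [0.4474 0.2856 0.1095]
```

Emit:
step_arm(series=[[6,0.2,0.2,-1.5,0],[6,0,0,-2,0],[6,0,0,-1.8,0],[6,0,0,-0.8,0],[6,0,0,0,0],[6,0,0,0,0]])

```text
t: 22.73
tool_pos: [0.4522, 0.2882, 0.035]
ee_rot: [-0.003, 0.002, 1.0, 0.02]
wrist_force: [-0.1, 0.6, 1.1]
grip_width: 0.637
```

```bash
python3 st.py
```

```text
t 22.73 tcp [0.4522 0.2882 0.035 ] lean [-0.006  0.04 ] yaw 1.567 grip mm 59.8 F [-0.1  0.6  1.1]
grasp pt [0.4522 0.2878 0.046 ]
```

Emit:
step_arm(series=[[6,-0.1,0,-1,0],[6,-0.1,0,-0.4,0],[6,0,0,0,0],[6,0,0,0,0]])

```text
t: 23.07
tool_pos: [0.4521, 0.2888, 0.022]
ee_rot: [-0.001, 0.002, 1.0, 0.02]
wrist_force: [0.3, 0.2, -0.0]
grip_width: 0.639
```

```bash
python3 st.py
```

```text
t 23.07 tcp [0.4521 0.2888 0.022 ] lean [-0.002  0.041] yaw 1.566 grip mm 60.1 F [ 0.3  0.2 -0. ]
grasp pt [0.4522 0.2883 0.033 ]
```

Emit:
step_arm(series=[[3,0,0,0,0],[3,0,0,0,0],[3,0,0,0,0],[3,0,0,0,0],[3,0,0,0,0],[3,0,0,0,0]])

```text
t: 23.57
tool_pos: [0.4533, 0.2893, 0.0237]
ee_rot: [0.001, 0.002, 1.0, 0.021]
wrist_force: [-1.6, -0.2, -1.3]
grip_width: 0.382
```

```bash
python3 st.py;python3 -c "
from h import *
grab('wrist','w10')"
```

```text
t 23.57 tcp [0.4533 0.2893 0.0237] lean [0.001 0.042] yaw 1.567 grip mm 35.9 F [-1.6 -0.2 -1.3]
grasp pt [0.4533 0.2888 0.0347]
```

View pics/w10.png

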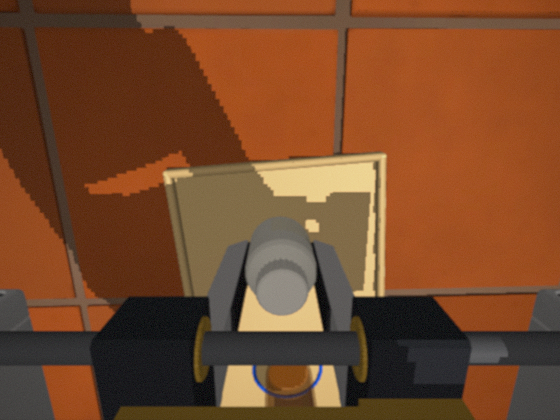

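Emit:
step_arm(series=[[3,0,0,1,0],[3,0,0,1.5,0],[3,0,0,1.5,0],[3,0,0,1.5,0],[3,0,-0.8,1,0],[3,0.4,-2,0.5,0],[3,0.9,-2.6,0,0],[3,0.9,-2.6,0,0],[3,0.9,-2.6,0,0],[3,0.9,-2.6,0,0],[3,0.9,-2.6,0,0],[3,0.9,-2.6,0,0]])

```text
t: 24.62
tool_pos: [0.5114, 0.1019, 0.1055]
ee_rot: [0.003, -0.003, 1.0, 0.021]
wrist_force: [0.5, -0.2, -1.0]
grip_width: 0.384
```

```bash
python3 st.py
```

```text
t 24.62 tcp [0.5114 0.1019 0.1055] lean [0.006 0.043] yaw 1.577 grip mm 36.1 F [ 0.5 -0.2 -1. ]
grasp pt [0.5114 0.1015 0.1165]
```

Emit:
step_arm(series=[[3,0.9,-2.4,0,0],[3,0.9,-2.4,0,0],[3,0.8,-2.4,0,0],[3,0.8,-2,0,0],[3,0.4,-1,0,0],[3,0,0,0,0],[3,0,0,0,0]])

```text
t: 25.2
tool_pos: [0.553, -0.0102, 0.1111]
ee_rot: [0.006, 0.0, 1.0, 0.021]
wrist_force: [-0.1, 0.5, -0.7]
grip_width: 0.382
```

```bash
python3 st.py
```

```text
t 25.2 tcp [ 0.553  -0.0102  0.1111] lean [0.012 0.041] yaw 1.571 grip mm 35.9 F [-0.1  0.5 -0.7]
grasp pt [ 0.5528 -0.0106  0.1221]
```

Emit:
step_arm(series=[[3,0.6,-0.4,-1.5,0],[3,0,0,-2,0],[3,0,0,-1.8,0],[3,0,0,-0.8,0],[3,0,0,0,0],[3,0,0,0,0]])

```text
t: 25.7
tool_pos: [0.5582, -0.0077, 0.0504]
ee_rot: [0.007, -0.003, 1.0, 0.021]
wrist_force: [0.6, 0.6, -0.4]
grip_width: 0.384
```

```bash
python3 st.py
```

```text
t 25.7 tcp [ 0.5582 -0.0077  0.0504] lean [0.014 0.043] yaw 1.577 grip mm 36.1 F [ 0.6  0.6 -0.4]
grasp pt [ 0.558  -0.0081  0.0614]
```

Emit:
step_arm(series=[[3,0.4,-0.8,-0.8,-0.005],[3,0,0,-0.4,0],[3,0,0,0,0],[3,0,0,0,0]])

```text
t: 26.03
tool_pos: [0.5641, -0.0156, 0.0401]
ee_rot: [0.009, -0.001, 1.0, 0.021]
wrist_force: [0.8, 0.4, -1.2]
grip_width: 0.382
```

```bash
python3 st.py
```

```text
t 26.03 tcp [ 0.5641 -0.0156  0.0401] lean [0.018 0.042] yaw 1.574 grip mm 35.9 F [ 0.8  0.4 -1.2]
grasp pt [ 0.5639 -0.0161  0.0511]
```

Emit:
step_arm(series=[[3,0,-0.15,-0.5,0],[3,0,0,-0.2,0],[3,0,0,-0.1,0],[3,0,0,0,0]])

```text
t: 26.37
tool_pos: [0.565, -0.0178, 0.0324]
ee_rot: [0.01, -0.001, 1.0, 0.021]
wrist_force: [-0.4, -1.3, -0.0]
grip_width: 0.385
```

```bash
python3 st.py;python3 -c "
from h import *
grab('wrist','w11')"
```

```text
t 26.37 tcp [ 0.565  -0.0178  0.0324] lean [0.02  0.041] yaw 1.573 grip mm 36.2 F [-0.4 -1.3 -0. ]
grasp pt [ 0.5648 -0.0182  0.0433]
```

View pics/w11.png

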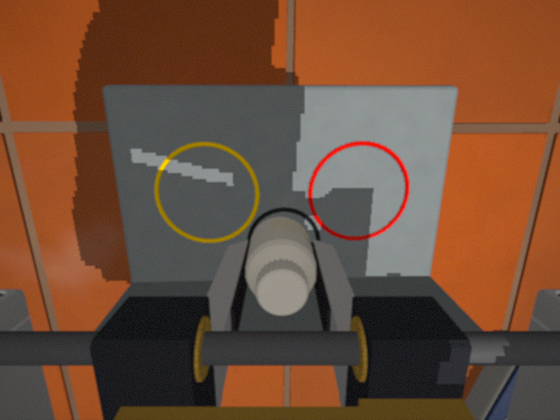

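Over the ring, nearly seated. Lower a touch, release, rise.

Emit:
step_arm(series=[[3,0,0,-0.15,0],[6,0,0,0,0],[6,0,0,0,0],[6,0,0,0,0],[6,0,0,0,0],[6,0,0,1,0],[6,0,0,2.5,0],[6,0,0,3,0],[6,0,0,2.5,0],[6,0,0,0,0],[6,0,0,0,0]])

```text
t: 27.33
tool_pos: [0.5638, -0.0174, 0.1268]
ee_rot: [0.01, -0.001, 1.0, 0.021]
wrist_force: [-0.6, -0.3, -0.4]
grip_width: 0.637
```

```bash
python3 st.py
python3 -c "
from wr import *
d=wcam('w12');P=cloud(d)
lids(d,P,dict(wh=((.53,.586,-.06,.03),.073)))"; python3 st.py
```

```text
t 27.33 tcp [ 0.5638 -0.0174  0.1268] lean [0.019 0.041] yaw 1.573 grip mm 59.9 F [-0.6 -0.3 -0.4]
grasp pt [ 0.5636 -0.0178  0.1378]
wh centroid [278.  224.3] W [ 0.5618 -0.0185] circ [ 0.5618 -0.0184] r mm 32.7 n 841 z 0.0724
t 27.38 tcp [ 0.5643 -0.0175  0.1271] lean [0.02  0.041] yaw 1.573 grip mm 59.9 F [ 0.1 -0.   1.1]
grasp pt [ 0.5641 -0.0179  0.1381]
```

View pics/w12.png

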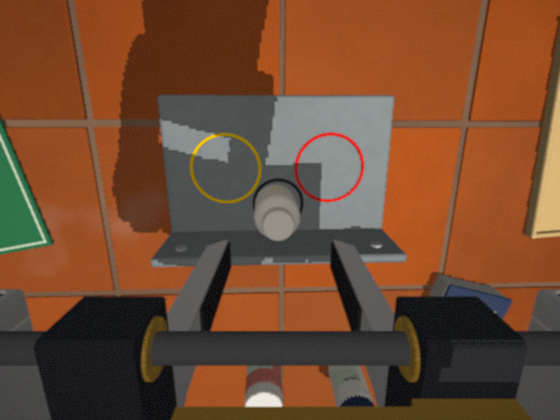

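Emit:
step_arm(series=[[6.6,-0.4,-1.5,0.5,-0.12],[6.6,-0.7,-2.4,0,-0.12],[6.6,-0.7,-2.4,0,-0.12],[6.6,-0.7,-2.4,0,-0.12],[6.6,-0.7,-2.4,0,-0.12],[6.6,-0.7,-2.4,0,-0.12],[6.6,-0.7,-2.4,0,-0.12],[6.6,-0.7,-2.4,0,-0.12],[6.6,-0.7,-2.4,0,-0.12],[6.6,-0.7,-2.4,0,-0.12],[6.6,-0.7,-2.4,0,-0.12],[6.6,-0.7,-2.4,0,-0.12]])

```text
t: 28.38
tool_pos: [0.4698, -0.2985, 0.1145]
ee_rot: [0.009, 0.678, 0.734, 0.014]
wrist_force: [-0.3, 0.5, -0.1]
grip_width: 0.699
```

```bash
python3 st.py
```

```text
t 28.38 tcp [ 0.4698 -0.2985  0.1145] lean [0.032 0.009] yaw 0.079 grip mm 65.8 F [-0.3  0.5 -0.1]
grasp pt [ 0.4695 -0.2986  0.1255]
```

Emit:
step_arm(series=[[6.6,0.3,-1,0,-0.08],[6.6,0.3,-0.3,0,0],[6.6,0,0,0,0],[6.6,0,0,0,0]])

```text
t: 28.72
tool_pos: [0.4719, -0.3139, 0.1088]
ee_rot: [0.005, 0.711, 0.703, 0.014]
wrist_force: [0.2, 0.2, 1.0]
grip_width: 0.701
```

```bash
python3 st.py
```

```text
t 28.72 tcp [ 0.4719 -0.3139  0.1088] lean [0.026 0.012] yaw -0.011 grip mm 65.9 F [0.2 0.2 1. ]
grasp pt [ 0.4716 -0.314   0.1198]
```

Emit:
step_arm(series=[[6.6,0.2,-1,-1.5,0.01],[6.6,0,0,-2,0],[6.6,0,0,-1.8,0],[6.6,0,0,-0.8,0],[6.6,0,0,0,0],[6.6,0,0,0,0]])

```text
t: 29.22
tool_pos: [0.4748, -0.3182, 0.0445]
ee_rot: [0.003, 0.702, 0.712, 0.014]
wrist_force: [-0.7, -0.3, 0.8]
grip_width: 0.701
```

```bash
python3 st.py
```

```text
t 29.22 tcp [ 0.4748 -0.3182  0.0445] lean [0.024 0.015] yaw 0.015 grip mm 65.9 F [-0.7 -0.3  0.8]
grasp pt [ 0.4746 -0.3183  0.0555]
```

Emit:
step_arm(series=[[6.6,0,-0.35,-1,-0.015],[6.6,0,0,-1,0],[6.6,0,0,-0.2,0],[6.6,0,0,0,0],[6.6,0,0,0,0]])

```text
t: 29.63
tool_pos: [0.4764, -0.3223, 0.0229]
ee_rot: [0.005, 0.707, 0.707, 0.014]
wrist_force: [-0.3, 0.6, -0.7]
grip_width: 0.701
```

```bash
python3 st.py;python3 -c "
from h import *
grab('wrist','w13')"
```

```text
t 29.63 tcp [ 0.4764 -0.3223  0.0229] lean [0.027 0.012] yaw 0.001 grip mm 65.9 F [-0.3  0.6 -0.7]
grasp pt [ 0.4761 -0.3224  0.0339]
```

View pics/w13.png

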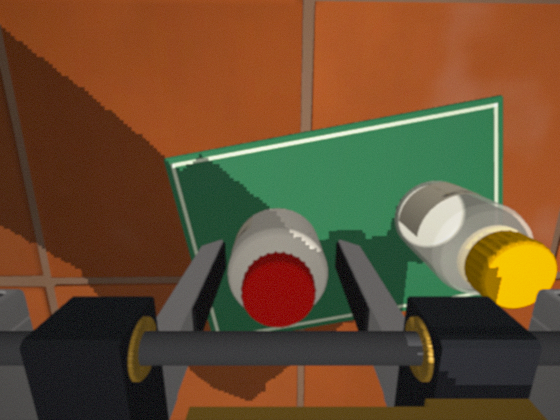

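Emit:
step_arm(series=[[4.5,0,0,0,0],[4.5,0,0,0,0],[4.5,0,0,0,0],[4.5,0,0,0,0],[4.5,0,0,0,0],[4.5,0,0,0,0]])

```text
t: 30.18
tool_pos: [0.4771, -0.3231, 0.0244]
ee_rot: [0.007, 0.707, 0.707, 0.014]
wrist_force: [-1.1, -0.1, -0.6]
grip_width: 0.544
```

```bash
python3 st.py
```

```text
t 30.18 tcp [ 0.4771 -0.3231  0.0244] lean [0.029 0.01 ] yaw 0.001 grip mm 51.2 F [-1.1 -0.1 -0.6]
grasp pt [ 0.4767 -0.3232  0.0354]
```

Emit:
step_arm(series=[[4.5,0,0,1,0],[4.5,0,0,1.5,0],[4.5,0,0,1.5,0],[4.5,0,0,1.5,0],[4.5,0,0,1.5,0],[4.5,0,0.5,1.5,0],[4.5,0.1,1.5,0.8,0],[4.5,0.3,2.4,0,0],[4.5,0.3,2.6,0,0],[4.5,0.3,2.6,0,0],[4.5,0.3,2.6,0,0],[4.5,0.3,2.6,0,0]])

```text
t: 31.18
tool_pos: [0.4937, -0.175, 0.1316]
ee_rot: [0.011, 0.71, 0.704, 0.014]
wrist_force: [0.7, -0.5, -0.8]
grip_width: 0.544
```

```bash
python3 st.py
```

```text
t 31.18 tcp [ 0.4937 -0.175   0.1316] lean [0.036 0.004] yaw -0.007 grip mm 51.2 F [ 0.7 -0.5 -0.8]
grasp pt [ 0.4933 -0.175   0.1426]
```

Emit:
step_arm(series=[[4.5,0.4,2.6,0,0],[4.5,0.4,2.6,0,0],[4.5,0.4,2.6,0,0],[4.5,0.4,2.6,0,0],[4.5,0.4,2.6,0,0],[4.5,0.4,2.4,0,0],[4.5,0.4,2,0,0],[4.5,0.2,0.8,0,0],[4.5,0,0,0,0],[4.5,0,0,0,0]])

```text
t: 32.02
tool_pos: [0.5249, 0.0199, 0.1401]
ee_rot: [0.015, 0.707, 0.706, 0.017]
wrist_force: [1.0, -0.4, -0.6]
grip_width: 0.54
```

```bash
python3 st.py
```

```text
t 32.02 tcp [0.5249 0.0199 0.1401] lean [0.045 0.002] yaw -0.001 grip mm 50.8 F [ 1.  -0.4 -0.6]
grasp pt [0.5244 0.0199 0.1511]
```

Emit:
step_arm(series=[[4.5,0.3,0.7,-2,0],[4.5,0,0,-2,0],[4.5,0,0,-2,0],[4.5,0,0,-1.5,0],[4.5,0,0,-0.6,0],[4.5,0,0,0,0],[4.5,0,0,0,0]])

```text
t: 32.6
tool_pos: [0.5299, 0.019, 0.0596]
ee_rot: [0.019, 0.71, 0.703, 0.017]
wrist_force: [-0.4, -0.2, -0.8]
grip_width: 0.539
```

```bash
python3 st.py
```

```text
t 32.6 tcp [0.5299 0.019  0.0596] lean [ 0.051 -0.002] yaw -0.01 grip mm 50.7 F [-0.4 -0.2 -0.8]
grasp pt [0.5293 0.0191 0.0706]
```

Emit:
step_arm(series=[[4.5,0,0.8,-1,0.008],[4.5,0,0,-0.7,0],[4.5,0,0,0,0],[4.5,0,0,0,0]])

```text
t: 32.93
tool_pos: [0.532, 0.0265, 0.044]
ee_rot: [0.021, 0.708, 0.706, 0.019]
wrist_force: [0.7, 0.3, -0.8]
grip_width: 0.538
```

```bash
python3 st.py
```

```text
t 32.93 tcp [0.532  0.0265 0.044 ] lean [ 0.056 -0.002] yaw -0.002 grip mm 50.6 F [ 0.7  0.3 -0.8]
grasp pt [0.5314 0.0266 0.0549]
```

Emit:
step_arm(series=[[4.5,-0.2,0.1,-0.7,0],[4.5,0,0,-0.3,0],[4.5,0,0,0,0],[4.5,0,0,0,0]])

```text
t: 33.27
tool_pos: [0.5304, 0.0279, 0.0337]
ee_rot: [0.021, 0.707, 0.706, 0.019]
wrist_force: [0.1, 0.5, -0.1]
grip_width: 0.536
```

```bash
python3 st.py;python3 -c "
from h import *
grab('wrist','w14')"
```

```text
t 33.27 tcp [0.5304 0.0279 0.0337] lean [ 0.057 -0.003] yaw -0.001 grip mm 50.4 F [ 0.1  0.5 -0.1]
grasp pt [0.5298 0.0279 0.0447]
```

View pics/w14.png

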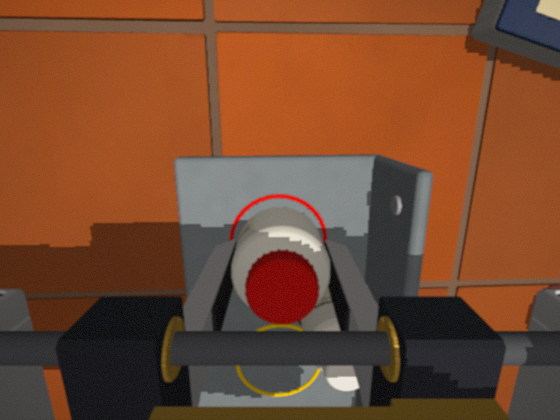

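Seated nearly; lower a hair, release and rise.

Emit:
step_arm(series=[[4.5,0,0,-0.2,0],[4.5,0,0,-0.1,0],[6.2,0,0,0,0],[6.2,0,0,0,0],[6.2,0,0,0,0],[6.2,0,0,0,0],[6.2,0,0,1,0],[6.2,0,0,2.5,0],[6.2,0,0,3,0],[6.2,0,0,2.5,0],[6.2,0,0,0,0]])

```text
t: 34.23
tool_pos: [0.5296, 0.0277, 0.1266]
ee_rot: [0.02, 0.707, 0.706, 0.018]
wrist_force: [-0.1, -0.1, 0.5]
grip_width: 0.659
```

```bash
python3 st.py
python3 -c "
from wr import *
d=wcam('w15');P=cloud(d)
lids(d,P,dict(red=((.49,.57,0,.07),.072),wh=((.53,.586,-.06,.0),.073)))"; python3 st.py
```

```text
t 34.23 tcp [0.5296 0.0277 0.1266] lean [ 0.055 -0.003] yaw -0.001 grip mm 62.0 F [-0.1 -0.1  0.5]
grasp pt [0.529  0.0277 0.1376]
red centroid [278.3 224.8] W [0.5318 0.0291] circ [0.5317 0.0293] r mm 45.7 n 1632 z 0.0717
wh centroid [318.2 279.4] W [ 0.5626 -0.016 ] circ [ 0.5627 -0.016 ] r mm 31.1 n 753 z 0.0725
t 34.28 tcp [0.5285 0.0278 0.1244] lean [ 0.052 -0.002] yaw -0.001 grip mm 62.1 F [0.4 0.3 0.5]
grasp pt [0.5279 0.0278 0.1354]
```

View pics/w15.png

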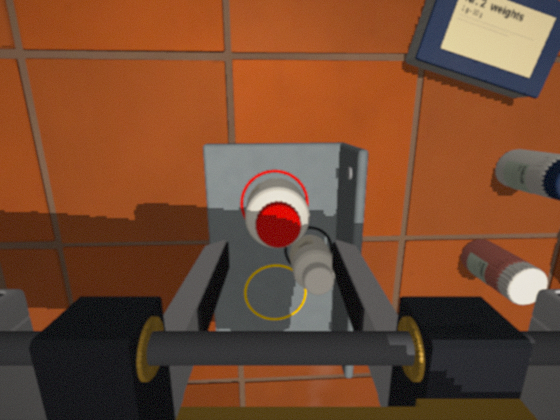

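Emit:
step_arm(series=[[6,0.3,-1.5,0.5,0],[6,0.4,-2.6,0,0],[6,0.4,-2.8,0,0],[6,0.4,-2.8,0,0],[6,0.4,-2.8,0,0],[6,0.4,-2.8,0,0],[6,0.4,-2.8,0,0],[6,0.4,-2.8,0,0],[6,0.4,-2.8,0,0],[6,0.4,-2.8,0,0],[6,0.3,-2,0,0],[6,0,-0.5,0,0]])

```text
t: 35.28
tool_pos: [0.561, -0.2697, 0.1137]
ee_rot: [0.008, 0.706, 0.708, 0.014]
wrist_force: [-0.3, -0.2, 1.1]
grip_width: 0.635
```

```bash
python3 st.py
```

```text
t 35.28 tcp [ 0.561  -0.2697  0.1137] lean [0.032 0.009] yaw 0.003 grip mm 59.7 F [-0.3 -0.2  1.1]
grasp pt [ 0.5606 -0.2698  0.1247]
```

Emit:
step_arm(series=[[6,0.4,-1.6,0,0],[6,0.3,-1.4,0,0],[6,0,-0.3,0,0],[6,0,0,0,0],[6,0,0,-1.5,0],[6,0,0,-2,0],[6,0,0,-1.5,0],[6,0,0,-0.6,0],[6,0,0,0,0],[6,0,0,0,0]])

```text
t: 36.12
tool_pos: [0.5653, -0.296, 0.0506]
ee_rot: [0.002, 0.705, 0.709, 0.015]
wrist_force: [0.6, -0.6, -0.2]
grip_width: 0.638
```

```bash
python3 st.py
```

```text
t 36.12 tcp [ 0.5653 -0.296   0.0506] lean [0.024 0.018] yaw 0.006 grip mm 59.9 F [ 0.6 -0.6 -0.2]
grasp pt [ 0.5651 -0.2962  0.0616]
```

Emit:
step_arm(series=[[6,0.2,-0.7,-1,0],[6,0,0,-1,0],[6,0,0,-0.3,0],[6,0,0,0,0],[6,0,0,0,0]])

```text
t: 36.53
tool_pos: [0.5691, -0.304, 0.0281]
ee_rot: [0.004, 0.704, 0.71, 0.015]
wrist_force: [0.4, 0.6, 0.9]
grip_width: 0.638
```

```bash
python3 st.py;python3 -c "
from h import *
grab('wrist','w16')"
```

```text
t 36.53 tcp [ 0.5691 -0.304   0.0281] lean [0.027 0.015] yaw 0.007 grip mm 60.0 F [0.4 0.6 0.9]
grasp pt [ 0.5688 -0.3041  0.0391]
```

View pics/w16.png

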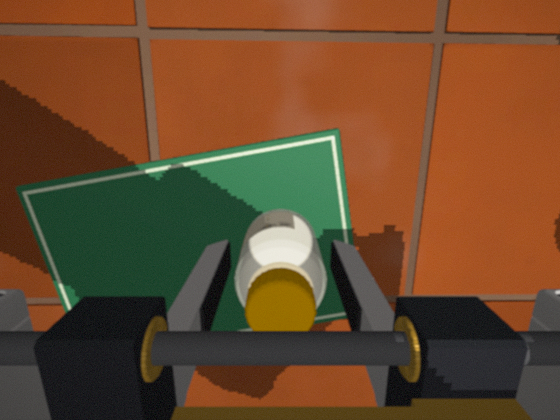

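Emit:
step_arm(series=[[4,0,0,0,0],[4,0,0,0,0],[4,0,0,0,0],[4,0,0,0,0],[4,0,0,0,0],[4,0,0,0,0]])

```text
t: 37.08
tool_pos: [0.5696, -0.3045, 0.0294]
ee_rot: [0.005, 0.704, 0.71, 0.015]
wrist_force: [-1.4, 0.5, 0.1]
grip_width: 0.471
```

```bash
python3 st.py
```

```text
t 37.08 tcp [ 0.5696 -0.3045  0.0294] lean [0.029 0.014] yaw 0.007 grip mm 44.3 F [-1.4  0.5  0.1]
grasp pt [ 0.5693 -0.3046  0.0404]
```

Emit:
step_arm(series=[[4,0,0,1,0],[4,0,0,1.5,0],[4,0,0,1.5,0],[4,0,0,1.5,0],[4,0,0,1.5,0],[4,0,0.5,1.5,0],[4,-0.1,1.5,0.5,0],[4,-0.3,2.4,0,0],[4,-0.4,2.6,0,0],[4,-0.4,2.6,0,0],[4,-0.4,2.6,0,0],[4,-0.4,2.4,0,0]])

```text
t: 38.08
tool_pos: [0.5477, -0.1535, 0.1291]
ee_rot: [0.007, 0.707, 0.707, 0.016]
wrist_force: [0.2, -0.8, -0.2]
grip_width: 0.471
```

```bash
python3 st.py
```

```text
t 38.08 tcp [ 0.5477 -0.1535  0.1291] lean [0.033 0.012] yaw 0.001 grip mm 44.3 F [ 0.2 -0.8 -0.2]
grasp pt [ 0.5473 -0.1536  0.1401]
```

Emit:
step_arm(series=[[4,-0.4,2.2,0,0],[4,-0.4,2,0,0],[4,-0.4,1.8,0,0],[4,-0.1,1,0,0],[4,0,0,0,0],[4,0,0,0,0]])

```text
t: 38.58
tool_pos: [0.5299, -0.0708, 0.1286]
ee_rot: [0.006, 0.704, 0.71, 0.016]
wrist_force: [0.3, -0.4, -0.9]
grip_width: 0.47
```

```bash
python3 st.py
```

```text
t 38.58 tcp [ 0.5299 -0.0708  0.1286] lean [0.03  0.015] yaw 0.009 grip mm 44.2 F [ 0.3 -0.4 -0.9]
grasp pt [ 0.5296 -0.071   0.1396]
```

Emit:
step_arm(series=[[4,0,0.3,-1.5,-0.008],[4,0,0,-2,0],[4,0,0,-1.8,0],[4,0,0,-1,0],[4,0,0,-0.3,0],[4,0,0,0,0],[4,0,0,0,0]])

```text
t: 39.17
tool_pos: [0.5329, -0.0729, 0.0626]
ee_rot: [0.009, 0.708, 0.706, 0.017]
wrist_force: [-0.0, 0.5, -0.6]
grip_width: 0.474
```

```bash
python3 st.py
```

```text
t 39.17 tcp [ 0.5329 -0.0729  0.0626] lean [0.036 0.011] yaw -0.004 grip mm 44.6 F [-0.   0.5 -0.6]
grasp pt [ 0.5325 -0.073   0.0736]
```

Emit:
step_arm(series=[[4,-0.3,0.8,-1,0],[4,0,0,-0.6,0],[4,0,0,0,0],[4,0,0,0,0]])

```text
t: 39.5
tool_pos: [0.5314, -0.0651, 0.0476]
ee_rot: [0.011, 0.709, 0.705, 0.018]
wrist_force: [0.2, 0.5, -0.2]
grip_width: 0.47
```

```bash
python3 st.py
```

```text
t 39.5 tcp [ 0.5314 -0.0651  0.0476] lean [0.04  0.009] yaw -0.005 grip mm 44.2 F [ 0.2  0.5 -0.2]
grasp pt [ 0.531  -0.0652  0.0586]
```

Emit:
step_arm(series=[[4,-0.1,0.1,-0.7,0],[4,0,0,-0.2,0],[4,0,0,0,0],[4,0,0,0,0]])

```text
t: 39.83
tool_pos: [0.5308, -0.0638, 0.0382]
ee_rot: [0.011, 0.708, 0.706, 0.018]
wrist_force: [1.0, 0.5, -0.5]
grip_width: 0.468
```

```bash
python3 st.py;python3 -c "
from h import *
grab('wrist','w17')"
```

```text
t 39.83 tcp [ 0.5308 -0.0638  0.0382] lean [0.042 0.009] yaw -0.004 grip mm 44.0 F [ 1.   0.5 -0.5]
grasp pt [ 0.5304 -0.0639  0.0492]
```

View pics/w17.png

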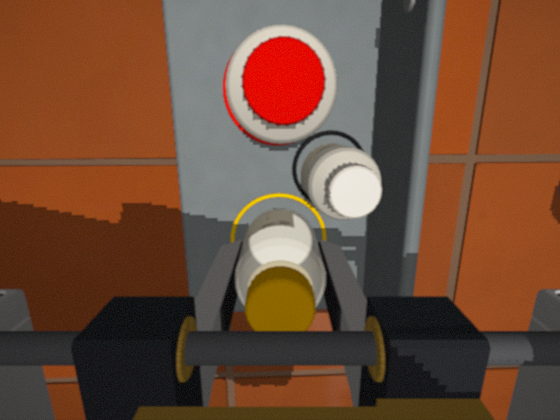

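Emit:
step_arm(series=[[4,0,0,-0.2,0],[4,0,0,0,0],[5.8,0,0,0,0],[5.8,0,0,0,0],[5.8,0,0,0,0],[5.8,0,0,0,0],[5.8,0,0,1,0],[5.8,0,0,2.5,0],[5.8,0,0,3,0],[5.8,0,0,3,0],[5.8,0,0,2,0],[5.8,0,-1.5,0,0]])

```text
t: 40.88
tool_pos: [0.5295, -0.0774, 0.1588]
ee_rot: [0.011, 0.708, 0.706, 0.018]
wrist_force: [-0.3, -0.7, -0.2]
grip_width: 0.618
```

Emit:
step_arm(series=[[5.8,0,-3,0,0],[5.8,0,-3,0,0],[5.8,0,-3,0,0],[5.8,0,-3,0,0],[5.8,0,-3,0,0],[5.8,0,-3,0,0],[5.8,0,-3,0,0],[5.8,0,-3,0,0],[5.8,0,-1.5,0,0],[5.8,0,0,0,0],[5.8,0,0,0,0]])

```text
t: 41.8
tool_pos: [0.5302, -0.3457, 0.1721]
ee_rot: [0.018, 0.707, 0.707, 0.02]
wrist_force: [0.4, -0.0, 0.7]
grip_width: 0.618
```

```bash
python3 st.py; python3 -c "
from find import *
d=grab('top','t20');P=cloud(d)
lids(d,P,dict(red=((.48,.58,0,.07),.072),yel=((.48,.57,-.11,-.04),.092),wh=((.54,.585,-.05,.01),.073),amb=((.51,.59,.25,.33),.069)))"
```

```text
t 41.8 tcp [ 0.5302 -0.3457  0.1721] lean [0.054 0.002] yaw -0.0 grip mm 58.1 F [ 0.4 -0.   0.7]
grasp pt [ 0.5296 -0.3457  0.1831]
red centroid [259.4 205.3] W [0.5314 0.027 ] circ [0.5309 0.0268] r mm 17.0 n 217 z 0.0726
yel centroid [304.9 203.3] W [ 0.5311 -0.0645] circ [ 0.5309 -0.0646] r mm 14.8 n 177 z 0.0922
wh centroid [281.7 189.9] W [ 0.5627 -0.0187] circ [ 0.5624 -0.0186] r mm 11.9 n 109 z 0.0733
amb centroid [130.5 198.2] W [0.5499 0.2912] circ [0.5497 0.2909] r mm 11.2 n 96 z 0.0686
```

View pics/t20.png

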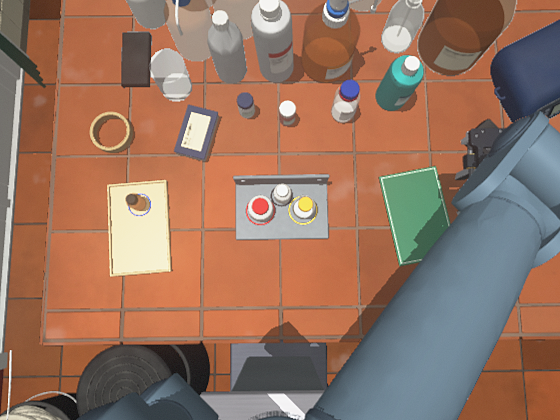

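```bash
python3 -c "
from h import *
print(robot.state()['joint_velocities'].round(3)); print(robot.job_done())"
```

```text
[ 0.022 -0.009  0.018 -0.    -0.001 -0.002]
the job is handed in; nothing more can be done
None
```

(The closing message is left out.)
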